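Wedge the hinged plate up to its height mark under the guard

ROBOT

A 6-joint arm with a two-finger parallel gripper is mounted at the origin on a cart in front of the work surface, level with it; the furniture and walls round the work are solid. World frame = base frame: x ahead of the robot, y to its left, z up, the work surface at z = 0. Lengths are in mm, angles in rad, forces in N, time in s.
With the tool pointing down it reaches from about 275 to 1000 mm from the base axis. Payload 8.4 kg.
Tool frame: the origin (TCP) lies midway between the tips of the shut fingers; the grasp point (between the pads) lies grip_depth behind it (grip_depth is the distance from the TCP to the grasp point, in mm); z points along the fingers, y is the line along which they close (so a half turn about z gives the same grasp; the last joint's range is limited). The gripper opens to 85 mm and grips with 20 to 120 N. Pads are 22 mm wide; open, the fingers measure 114 mm over their backs; the gripper's body (76 mm by 85 mm) begins 54 mm behind the grasp point. The pads swing forward as they close: fully open they stand 13 mm farther back than shut.
Start: joints at [-1.32, 0.353, 1.633, -0, 1.155, -0.002], TCP at [156.321, -605.138, 231.281] pointing down, gripper open.
Joint ranges: [-2.63, 2.63], [-0.92, 2.1], [0.06, 2.66], [-1.3, 4.44], [0, 2.69], [-3.02, 3.02]. Speed limits (rad/s): [2.22, 2.22, 2.79, 3.14, 3.14, 3.14].

INTERFACE

Orientations are given as [roll, pitch, yaw] about the fixed x, y, z axes, in that order (R = Rz(yaw) Ry(pitch) Rx(roll)).
In Python, from rig import * gives the robot as it stands.
- The arm moves only by the shell command python3 -m creep 'ROWS' [FORCE]. ROWS is JSON, a list of rows, each an object of numbers: "x", "y", "z": the shift along the tool's x, y, z in mm; "rx", "ry", "rz": the turn, a rotation vector about the tool's x, y, z in rad; "hand": the finger opening in mm, from 0 to 85.4. A call has 1 to 20 rows; each row shifts and turns the commanded pose from where the row before left it, along the tool's axes as they then stand; what a row does not reach is not made up. A row lasts 1/8 s, in which the tool goes at most 62.5 mm and 10.7 degrees, less where a joint would pass 70% of its speed; a pose out of reach is approached as far as the arm can. A call with a gripper value outside its range is refused whole. The fingers move at their own pace and stop on an object; FORCE is the grip in N (left out, the last holds). Time passes only in rows, so rows that do not move let the fingers close. It gives the time, the measured TCP pose, the force, the opening and the grip force at its end, in the units of the state.
- sense(): the state, without advancing time (a new reading comes with each control period).
- grab_frame(name): name is "scene" or "top" or "wrist"; returns the picture (420x560x3 uint8, red, green, blue); there is no depth.
- get_calibration(name): a dict with "K" (3x3 intrinsics, pixels), "R" (3x3) and "t" (3): a world point X has camera coordinates R X + t. Camera axes: x right, y down, z forward; pixel columns grow to the right and rows downward; lengths in mm; the calibration is good to about 2 mm. A picture is of the moment at which its call begins: read the wrist's pose just before it. get_calibration takes no time and is no camera call; for the wrist camera it gives the pose at the moment of the call.
- sign_off(): hands the job in; it is judged then, once.
The state is a dict: "clock": time; "qpos": joint angles; "qvel": joint speeds; "joint_efforts": joint torques, N m; "eef_pos": TCP position; "tcp_rot": TCP orientation; "contact_force": force on the tool from outside, world axes, zero at the start; "wrist_torque": the same for the moment, N m; "opening": opening from 0.0 (shut) to 1.0 (fully open); "grasp_force": force on a finger pad.
Only numpy, scipy, OpenCV 4.12 (cv2) and the standard library are available. Lean on these libraries where they do the work, as an engineer would, in place of code of your own. Each camera call takes 0.05 s, during which the arm holds its last target. There are 200 camera calls.

TASK

The oil bottle blocks the mouth of the guarded stand: first stand it upright in the round drip tray. Then slide the orange wedge, thin end first and flat on the bench, in under the free edge of the stand's hinged plate until the red pointer is level with the yellow line on the gauge post, and leave it there carrying the plate. Raise the plate with the wedge only, do not touch it with the gripper, keep the bottle upright and leave the V block, pen and screwdriver where they are.

Things in the scene. Friction and masses are not known exactly. Their poses are not given: they have to be found in the camera images.
- stand: Fixed stand. Origin on the bench (z = 0) straight below the free edge of its hinged plate at rest, mid-width. +x (level) is the direction in which the wedge is pushed in; the open mouth faces -x; y runs along the free edge. Cheeks and base carrying guard and hinge stand at x = 98 to 150 mm. Gauge post (10 mm dia., 77 mm high, foot 26 mm) at x = 0, y = -92 mm. All else below the guard is open.
- guard_lip (a point): Middle of the lower front edge of the stand's fixed flat guard (clear window, yellow frame, 130 mm wide), at stand x = -100 mm, 140 mm above the bench; its top is at 152 mm. The guard reaches from here to x = +150 mm, so it overhangs the mouth: an upright gripper cannot follow the wedge in, one that leans back toward -x by about 35 to 45 degrees can.
- swing_plate: Hinged aluminium plate 136 x 100 x 8 mm, about 0.5 kg, level at rest on its stop. Origin on its hinge axis, which lies along the stand's y at stand x = 130 mm, z = 32 mm. Its free edge rises when the wedge is pushed in below the nose bar and sinks when the wedge is drawn back. Pushing the wedge takes under 15 N; friction holds the wedge where it is left.
- nose_bar (a point): Middle of the axis of the round steel nose bar under the plate's free edge, 130 mm from the hinge: 8 mm radius, 104 mm long, parallel to the hinge. At rest the axis is 20 mm above the bench, leaving 12 mm free below the bar. The wedge's slope bears on this bar.
- pointer (a point): Middle of the outer end of the red pointer, a flat blade that sticks out sideways from the nose bar towards the gauge post (stand y = -80 mm), at the height of the bar's axis: 20 mm above the bench at rest.
- mark_line (a point): Middle of the 2.5 mm thick yellow line round the black collar (18 mm dia., 12 mm high) fixed on the gauge post, on the side facing the pointer. Its height, 26 to 35 mm above the bench, is the wanted height of the pointer.
- wedge: Orange wedge, 170 mm long, 40 mm wide with parallel sides, about 0.3 kg, lying flat. Origin on its underside, at mid-length and mid-width. Its +x axis points to the thin end (x = +85 mm, 5 mm high); the top rises evenly to 35 mm at x = -15 mm; from there to the back end (x = -85 mm) it is a level-topped block 35 mm high, where it is gripped across its 40 mm width (black grooves near the back end).
- oil_bottle: The white plastic oil bottle with a red nozzle that stands in front of the mouth of the stand (not the like one at the right end of the bench), 130 mm high, about 0.11 kg; round body of 39 mm dia. up to 86 mm, then neck 21 mm dia. and nozzle. Origin at the centre of its underside, z up.
- drip_tray: Round shallow steel drip tray, fixed to the bench, 76 mm outer dia., 10 mm high, its floor 4 mm above the bench and 60 mm wide. Origin at the centre of its underside.
- paper_corner (a point): Top of the corner nearest the mouth of the stand of a fixed pack of paper with a cream sheet on top, 68 mm high. From this corner the pack reaches away from the robot; its near side runs from here back to the right, 53 mm farther from the robot (+x) after 212 mm (-y). Keep the hand clear of it.
- drawer_unit: Fixed grey drawer cabinet, 125 mm high, level with the world axes: from 95 mm before (-x; its small pull to 107 mm) to 83 mm behind its origin, and 100 mm to either side. Not used; keep the hand clear of it.
- v_block: Steel V block 50 x 44 x 32 mm between mouth and drip tray, bystander; origin at the centre of its underside.
- marker_pen: Black and white marker pen, 135 x 17 mm along its own y, bystander, lying down; origin under its middle.
- screwdriver_blue: Blue-handled screwdriver, 151 x 21 mm along its own y, bystander, lying down; origin under its middle.
Not all that is in view belongs to the job. Several things have the shape of the drip_tray; the one meant has the colours described above.

How it is judged:
By the outcome, as a careful person would: the job done as asked, in the order asked, and still so for the second after the job is handed in, with the robot touching nothing.
It also fails if it takes over 61 s, if anything falls off the work surface, if the arm or the gripper's body presses on something with over 40 N, if the wrist force passes 120 N, or if a joint passes its speed limit or range.

## Working session

There is one attempt and no reset: what is moved stays moved. The work goes in short steps, Python scripts to look and compute and a shell command to move; the robot and the scene stay as the last step left them, time stands still between calls to the robot, and variables do not carry over. Pictures are saved under pics/ and viewed, at most 10 in all, crops included, and the job is handed in when it is done.

```bash
mkdir -p pics; ls; python3 - <<'E'
from rig import *
import cv2
for n in ("scene","top"):
    im=grab_frame(n); cv2.imwrite(f"pics/{n}0.png",cv2.resize(im[:,:,::-1],(800,600),interpolation=cv2.INTER_CUBIC))
    cv2.imwrite(f"pics/raw_{n}0.png",im[:,:,::-1])
    c=get_calibration(n);print(n,c)
s=sense();print({k:s[k] for k in("clock","eef_pos","tcp_rot","opening","contact_force")})
try: print(grip_depth)
except Exception as e: print(e)
E
```

```text
pics
scene {'K': array([[526.32157028,   0.        , 275.75282319],
       [  0.        , 526.32157028, 202.83962715],
       [  0.        ,   0.        ,   1.        ]]), 'R': array([[ 0.54181649, -0.84008834, -0.02620059],
       [-0.3919713 , -0.22498163, -0.89204359],
       [ 0.74350077,  0.4935938 , -0.45118927]]), 't': array([-503.0910834 ,  283.72853565,  940.54217184])}
top {'K': array([[468.83245734,   0.        , 283.83687115],
       [  0.        , 468.83245734, 205.06725112],
       [  0.        ,   0.        ,   1.        ]]), 'R': array([[ 3.56298685e-03, -9.99993650e-01, -7.24122536e-05],
       [-9.90944317e-01, -3.52102423e-03, -1.34227280e-01],
       [ 1.34226173e-01,  5.50006544e-04, -9.90950570e-01]]), 't': array([-229.11092073,  607.56923912, 1112.62033568])}
{'clock': 0.1, 'eef_pos': array([ 156.22312936, -604.72559167,  230.61124215]), 'tcp_rot': array([-3.14030437e+00, -3.13175925e-05,  2.52772025e-01]), 'opening': 0.999488305502721, 'contact_force': array([-1.13425286,  1.11064927, -0.53017005])}
18.700000000000003
```

View pics/scene0.png

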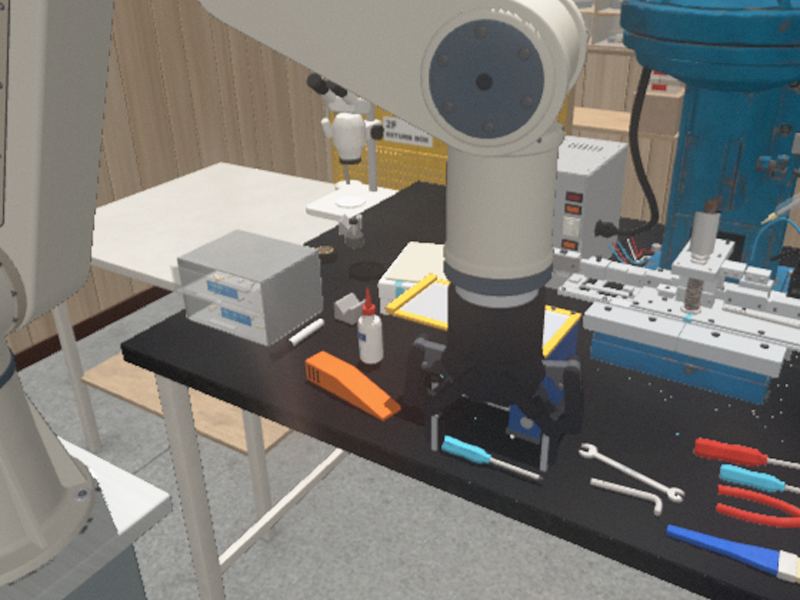

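View pics/top0.png

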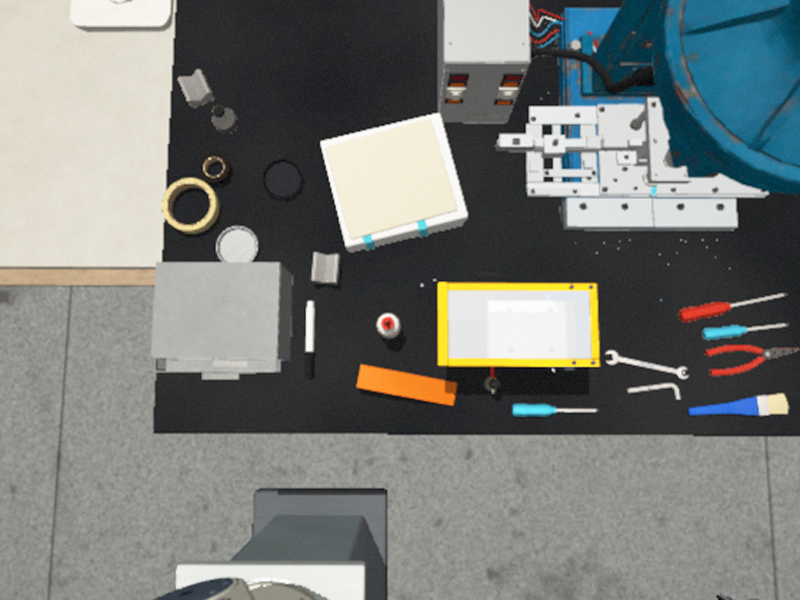

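Candidates: the bottle is the white one with red nozzle at top (388,325); the like one at the right end is out of view. The tray candidates are light steel (237,245), black (283,180) and the tan tape ring (190,205), and I choose the steel one. The wedge is the orange one at (407,385). Next are close crops to check these choices.

```bash
cat > h.py <<'E'
from rig import *
import numpy as np, cv2
from scipy.spatial.transform import Rotation as Ro
def ray(cal,px):
    d=np.linalg.inv(cal["K"])@[px[0],px[1],1.]; R,t=np.array(cal["R"]),np.array(cal["t"])
    return -R.T@t, R.T@d/np.linalg.norm(d)
def atz(cal,px,z):
    c,d=ray(cal,px); return c+d*(z-c[2])/d[2]
def tri(obs):
    A=np.zeros((3,3));b=np.zeros(3)
    for cal,px in obs:
        c,d=ray(cal,px);P=np.eye(3)-np.outer(d,d);A+=P;b+=P@c
    X=np.linalg.solve(A,b)
    return X,[float(np.linalg.norm(np.cross(X-ray(c,p)[0],ray(c,p)[1]))) for c,p in obs]
def proj(cal,X):
    p=cal["K"]@(cal["R"]@np.array(X)+cal["t"]);return p[:2]/p[2]
def go(pos,R):
    "shift in current tool axes and rotvec in tool axes to reach pose"
    s=sense();R0=Ro.from_euler("xyz",s["tcp_rot"])
    return R0.inv().apply(np.array(pos)-s["eef_pos"]).round(1),(R0.inv()*R).as_rotvec().round(4)
E
python3 - <<'E'
import cv2
t=cv2.imread("pics/raw_top0.png")[150:295,154:354];cv2.imwrite("pics/t1.png",cv2.resize(t,None,fx=4,fy=4,interpolation=cv2.INTER_CUBIC))
t=cv2.imread("pics/raw_scene0.png")[160:310,190:390];cv2.imwrite("pics/s1.png",cv2.resize(t,None,fx=4,fy=4,interpolation=cv2.INTER_CUBIC))
E
```

```text
(no output)
```

View pics/t1.png

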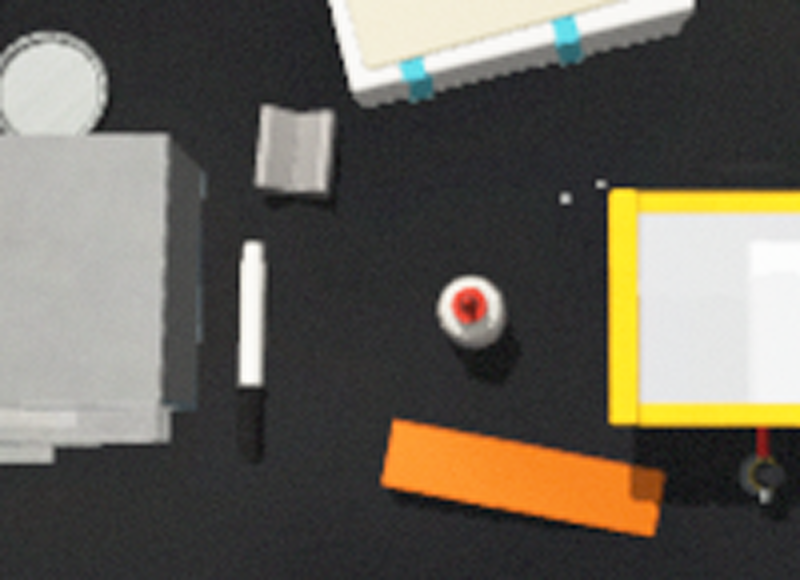

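View pics/s1.png

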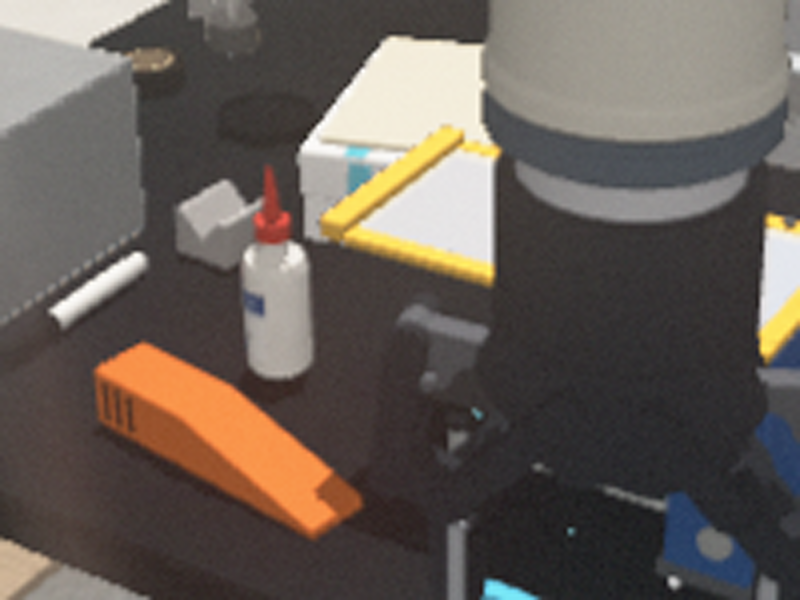

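The crops confirm the choices. In the top crop the bottle nozzle is at (470,305), the wedge corners are at (393,418), (381,486), (665,470) and (655,537), the steel tray centre is at (52,88), and the gauge collar is at (764,474). In the scene crop the bottle tip is at (268,168) with its base at (280,378), and the wedge back corners are at (144,342) and (95,370).

```bash
python3 - <<'E'
from h import *
T=get_calibration("top");S=get_calibration("scene")
t=lambda x,y:(154+(x-1.5)/4,150+(y-1.5)/4)
s=lambda x,y:(190+(x-1.5)/4,160+(y-1.5)/4)
np.set_printoptions(precision=1,suppress=True)
def P(n,a,b):
    X,e=tri([(T,t(*a)),(S,s(*b))]);print(n,X,np.round(e,1))
P("tip",(470,303),(268,168));
P("wBackFar",(393,418),(144,342));P("wBackNear",(381,486),(95,370));P("thinFar",(665,470),(363,499));P("thinNear",(655,537),(317,534))
P("lipNear",(610,425),(327,232));P("lipFar top",(610,189),(447,127))
print("bottle body top@86?",atz(T,t(471,313),80)[:2],"tray",atz(T,t(52,88),10), "collar",atz(T,t(764,474),77))
print("wedge top corners",[atz(T,t(*p),z).round(1) for p,z in(((393,418),35),((381,486),35),((665,470),5),((655,537),5))])
print("paper",atz(T,t(360,75),68),"vblock",atz(T,t(295,150),32), "cabinet corner FR top",atz(T,t(168,133),125))
im=cv2.imread("pics/raw_top0.png");h=cv2.cvtColor(im,cv2.COLOR_BGR2HSV);m=cv2.inRange(h,(24,150,120),(34,255,255));m[:, :290]=0
r=cv2.minAreaRect(np.argwhere(m[180:270])[:,::-1].astype(np.float32));b=cv2.boxPoints(r)+[0,180];print(b)
print([atz(T,p,152).round(1) for p in b])
E
```

```text
tip [ 549.5 -197.8  129.7] [0.8 0.8]
wBackFar [ 487.7 -148.5   31.8] [0.9 0.9]
wBackNear [ 447.5 -143.    32.8] [0.6 0.6]
thinFar [ 457.  -316.9    2.3] [0.8 0.8]
thinNear [ 416.8 -311.9    2.9] [1.1 1.1]
lipNear [ 482.8 -278.5  141.3] [2.1 2.1]
lipFar top [ 612.7 -277.   147.8] [0.3 0.3]
bottle body top@86? [ 548.6 -197.7] tray [697.6  72.5  10. ] collar [ 455.1 -369.8   77. ]
wedge top corners [array([ 488.2, -149.4,   35. ]), array([ 447.1, -142.7,   35. ]), array([ 457.4, -317.3,    5. ]), array([ 416.2, -310.9,    5. ])]
paper [ 694.3 -129.    68. ] vblock [654.2 -86.   32. ] cabinet corner FR top [647.7 -24.4 125. ]
[[306.1 255. ]
 [307.  197. ]
 [419.5 198.7]
 [418.6 256.7]]
[array([ 483.2, -276.2,  152. ]), array([ 611.7, -278.6,  152. ]), array([ 608.7, -528.9,  152. ]), array([ 480.3, -522.4,  152. ])]
```

```bash
python3 - <<'E'
from h import *
D=Ro.from_euler("xyz",[np.pi,0,0])
print(go([549,-198,240],D))
s=sense(); R0=Ro.from_euler("xyz",s["tcp_rot"]); print(s["qpos"])
c=get_calibration("wrist");print("cam in tool",R0.inv().apply(-c["R"].T@c["t"]-s["eef_pos"]), (c["R"]@R0.as_matrix()).round(2).tolist())
E
```

```text
(array([ 482. , -295.6,   -9. ]), array([-1.300e-03,  1.000e-04,  2.528e-01]))
[-1.32040351e+00  3.53634137e-01  1.63403875e+00  3.08810116e-05
  1.15520812e+00 -2.39171609e-03]
cam in tool [  69.82492835   -1.41304309 -143.95040027] [[0.0, 1.0, 0.0], [-0.96, 0.0, -0.28], [-0.28, -0.0, 0.96]]
```

```bash
python3 -m creep '[{"x":48.2,"y":-29.6,"z":-0.9},{"x":48.2,"y":-29.6,"z":-0.9},{"x":48.2,"y":-29.6,"z":-0.9},{"x":48.2,"y":-29.6,"z":-0.9},{"x":48.2,"y":-29.6,"z":-0.9},{"x":48.2,"y":-29.6,"z":-0.9},{"x":48.2,"y":-29.6,"z":-0.9},{"x":48.2,"y":-29.6,"z":-0.9},{"x":48.2,"y":-29.6,"z":-0.9},{"x":48.2,"y":-29.6,"z":-0.9},{"rz":0.1264},{"rz":0.1264},{},{}]' 35
python3 - <<'E'
from h import *
import pickle
D=Ro.from_euler("xyz",[np.pi,0,0])
print(go([549,-198,63],D))
c=get_calibration("wrist");w=grab_frame("wrist");s=grab_frame("scene")
pickle.dump(c,open("wc1.pkl","wb"))
cv2.imwrite("pics/raw_w1.png",w[:,:,::-1]);cv2.imwrite("pics/raw_s1.png",s[:,:,::-1])
p=proj(get_calibration("scene"),[460,-376,30]);q=proj(c,[549,-198,130]);print(p,q,proj(c,[697,72,10]))
x,y=p.astype(int)
a=cv2.resize(s[y-30:y+30,x-40:x+40],(400,300),interpolation=cv2.INTER_CUBIC)
b=cv2.resize(w,(400,300),interpolation=cv2.INTER_AREA)
e=cv2.resize(s,(400,300),interpolation=cv2.INTER_AREA)
x,y=q.astype(int)
print(x,y)
f=np.zeros_like(a)
g=w[max(y-75,0):y+75,max(x-100,0):x+100]; f=cv2.resize(g,(400,300),interpolation=cv2.INTER_CUBIC)
cv2.imwrite("pics/m2.png",np.vstack([np.hstack([a,b]),np.hstack([e,f])])[:,:,::-1]); print("crop scene org",p.astype(int)-[40,30],"x5","wrist org",max(x-100,0),max(y-75,0),g.shape)
E
```

```text
(array([ 482. , -295.4,  168. ]), array([-1.300e-03,  1.000e-04,  2.528e-01]))
[305.49881129 281.17561073] [-426.05792812 -910.6482241 ] [-566.07409763 -938.10311169]
-426 -910schema error: expected keys x, y, z, rx, ry, rz, hand
Traceback (most recent call last):
cv2.error: OpenCV(4.12.0) /io/opencv/modules/imgproc/src/resize.cpp:4208: error: (-215:Assertion failed) !ssize.empty() in function 'resize'
```

```bash
python3 -m creep '[{"x":48.2,"y":-29.6,"z":-0.9},{"x":48.2,"y":-29.6,"z":-0.9},{"x":48.2,"y":-29.6,"z":-0.9},{"x":48.2,"y":-29.6,"z":-0.9},{"x":48.2,"y":-29.6,"z":-0.9},{"x":48.2,"y":-29.6,"z":-0.9},{"x":48.2,"y":-29.6,"z":-0.9},{"x":48.2,"y":-29.6,"z":-0.9},{"x":48.2,"y":-29.6,"z":-0.9},{"x":48.2,"y":-29.6,"z":-0.9},{"rz":0.1264},{"rz":0.1264},{"z":0},{"z":0}]' 35
```

```text
schema error: expected keys x, y, z, rx, ry, rz, hand
```

All seven keys seem to be needed in each row.

```bash
python3 -m creep '[{"x":48.2,"y":-29.6,"z":-0.9,"rx":0,"ry":0,"rz":0.0253,"hand":85},{"x":48.9,"y":-28.3,"z":-0.9,"rx":0,"ry":0,"rz":0.0253,"hand":85}]' 35; python3 -m creep '[{"x":49.5,"y":-27.0,"z":-0.9,"rx":0,"ry":0,"rz":0.0253,"hand":85},{"x":50.2,"y":-25.7,"z":-0.9,"rx":0,"ry":0,"rz":0.0253,"hand":85},{"x":50.9,"y":-24.4,"z":-0.9,"rx":0,"ry":0,"rz":0.0253,"hand":85},{"x":51.5,"y":-23.1,"z":-0.9,"rx":0,"ry":0,"rz":0.0253,"hand":85}]'; python3 - <<'E'
from h import *
print(sense()["qpos"],go([549,-198,240],Ro.from_euler("xyz",[np.pi,0,0])))
E
```

```text
clock: 0.45
eef_pos: [237.2, -524.9, 232.8]
tcp_rot: [-3.141, -0.0, 0.2]
contact_force: [0.8, 0.3, 0.4]
opening: 0.991
grasp_force: 0.0
clock: 0.95
eef_pos: [420.9, -392.8, 236.8]
tcp_rot: [3.141, -0.0, 0.1]
contact_force: [0.3, -0.2, 0.3]
opening: 0.995
grasp_force: 0.0
[-7.53443454e-01  2.71412847e-01  1.73543554e+00 -8.25923131e-05
  1.13455669e+00  7.17229192e-01] (array([ 146.9, -181. ,   -3.2]), array([ 2.000e-04, -1.000e-04,  1.002e-01]))
```

```bash
python3 -m creep '[{"x":0,"y":0,"z":0,"rx":0,"ry":0,"rz":0.1,"hand":85},{"x":25.6,"y":-39,"z":-0.6,"rx":0,"ry":0,"rz":0,"hand":85},{"x":25.6,"y":-39,"z":-0.6,"rx":0,"ry":0,"rz":0,"hand":85},{"x":25.6,"y":-39,"z":-0.6,"rx":0,"ry":0,"rz":0,"hand":85},{"x":25.6,"y":-39,"z":-0.6,"rx":0,"ry":0,"rz":0,"hand":85},{"x":25.6,"y":-39,"z":-0.6,"rx":0,"ry":0,"rz":0,"hand":85},{"x":0,"y":0,"z":0,"rx":0,"ry":0,"rz":0,"hand":85}]'
python3 - <<'E'
from h import *
import pickle
D=Ro.from_euler("xyz",[np.pi,0,0])
print(go([549,-198,63],D))
c=get_calibration("wrist");w=grab_frame("wrist");s=grab_frame("scene")
pickle.dump(c,open("wc1.pkl","wb"))
cv2.imwrite("pics/raw_w1.png",w[:,:,::-1]);cv2.imwrite("pics/raw_s1.png",s[:,:,::-1])
p=proj(get_calibration("scene"),[460,-376,30]);print(p,proj(c,[549,-198,130]),proj(c,[697,72,10]))
x,y=p.astype(int)
a=cv2.resize(s[y-30:y+30,x-40:x+40],(400,300),interpolation=cv2.INTER_CUBIC)
b=cv2.resize(w,(400,300),interpolation=cv2.INTER_AREA)
e=cv2.resize(s,(400,300),interpolation=cv2.INTER_AREA)
cv2.imwrite("pics/m2.png",np.vstack([np.hstack([a,b]),np.hstack([e,0*e])])[:,:,::-1]); print("crop scene org",p.astype(int)-[40,30],"x5")
E
```

```text
clock: 1.82
eef_pos: [548.7, -196.6, 239.6]
tcp_rot: [-3.141, -0.0, 0.004]
contact_force: [-0.8, -0.5, -0.5]
opening: 0.99
grasp_force: 0.0
(array([  0.2,   1.5, 176.6]), array([-0.0005, -0.0002,  0.0044]))
[305.49881129 281.17561073] [287.15411666 206.73045386] [50.94306829 52.99908788]
crop scene org [265 251] x5
```

View pics/m2.png

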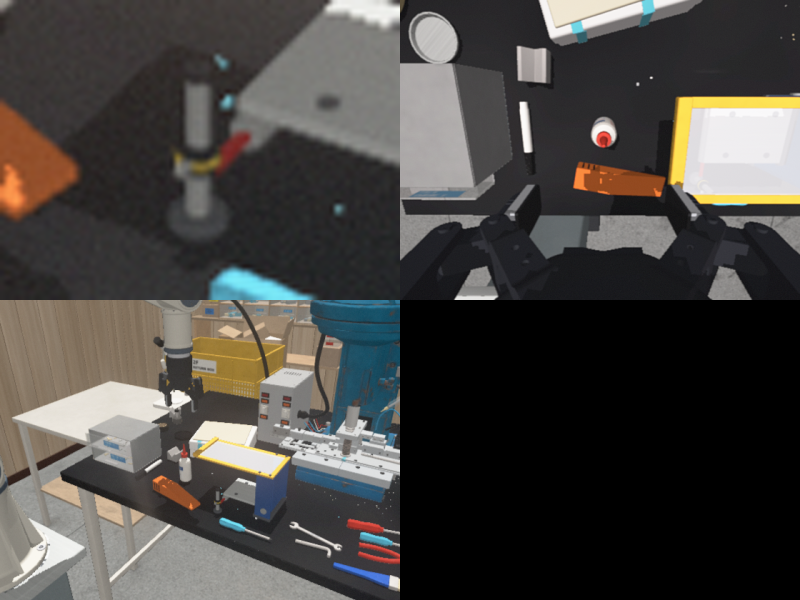

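The mosaic shows the gauge post clearly: yellow line around crop (195,165) and red pointer at (238,150). In the wrist view the bottle is at (603,142), the steel tray at (434,36) and nothing blocks the descent.

```bash
python3 -m creep '[{"x":0,"y":0.7,"z":29.4,"rx":0,"ry":0,"rz":0.004,"hand":85},{"x":0,"y":0.7,"z":29.4,"rx":0,"ry":0,"rz":0,"hand":85},{"x":0,"y":0,"z":29.4,"rx":0,"ry":0,"rz":0,"hand":85},{"x":0,"y":0,"z":29.4,"rx":0,"ry":0,"rz":0,"hand":85},{"x":0,"y":0,"z":29.4,"rx":0,"ry":0,"rz":0,"hand":85},{"x":0,"y":0,"z":29.4,"rx":0,"ry":0,"rz":0,"hand":85},{"x":0,"y":0,"z":0,"rx":0,"ry":0,"rz":0,"hand":60}]'
python3 -m creep '[{"x":0,"y":0,"z":0,"rx":0,"ry":0,"rz":0,"hand":20},{"x":0,"y":0,"z":0,"rx":0,"ry":0,"rz":0,"hand":20},{"x":0,"y":0,"z":0,"rx":0,"ry":0,"rz":0,"hand":20},{"x":0,"y":0,"z":0,"rx":0,"ry":0,"rz":0,"hand":20},{"x":0,"y":0,"z":0,"rx":0,"ry":0,"rz":0,"hand":20},{"x":0,"y":0,"z":0,"rx":0,"ry":0,"rz":0,"hand":20}]' 35
python3 - <<'E'
from h import *
import pickle
T=get_calibration("top");c=pickle.load(open("wc1.pkl","rb"))
print(c["K"][0])
print(tri([(T,(154+50.5/4,150+86.5/4)),(c,((434-400)*1.4,36*1.4))]),atz(c,((434-400)*1.4,36*1.4),10))
w=cv2.imread("pics/raw_w1.png");cv2.imwrite("pics/tray.png",cv2.resize(w[0:110,0:150],None,fx=4,fy=4,interpolation=cv2.INTER_CUBIC))
E
```

```text
clock: 2.8
eef_pos: [545.1, -201.0, 61.4]
tcp_rot: [-3.14, 0.004, -0.004]
contact_force: [0.1, 0.6, -0.4]
opening: 0.813
grasp_force: 0.0
clock: 3.55
eef_pos: [548.5, -200.8, 64.9]
tcp_rot: [3.141, -0.002, -0.003]
contact_force: [-1.5, -0.5, 7.1]
opening: 0.409
grasp_force: 34.0
[295.18798472   0.         283.80897227]
(array([697.4512595 ,  71.07930674,  15.59742034]), [0.965619821217624, 0.9656198212174055]) [699.66052616  75.2475586   10.        ]
```

View pics/tray.png

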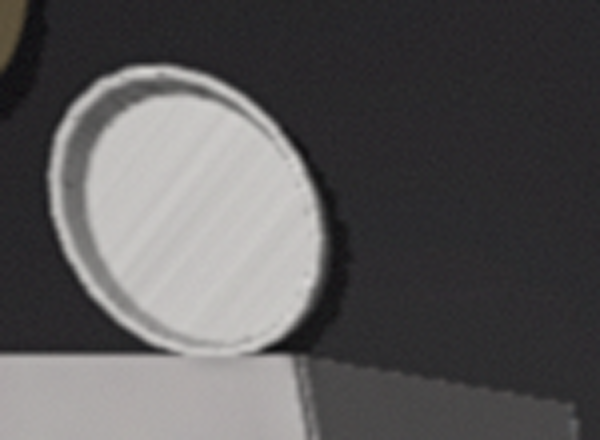

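The tray rim centre is at crop (187,210), so the tray is at about (698,75). The bottle is gripped, so I lift it and carry it high over the cabinet.

```bash
python3 -m creep '[{"x":0,"y":0,"z":-10,"rx":0,"ry":0,"rz":0,"hand":20},{"x":0,"y":0,"z":-25,"rx":0,"ry":0,"rz":0,"hand":20},{"x":0,"y":0,"z":-40,"rx":0,"ry":0,"rz":0,"hand":20},{"x":0,"y":0,"z":-40,"rx":0,"ry":0,"rz":0,"hand":20},{"x":0,"y":0,"z":-30,"rx":0,"ry":0,"rz":0,"hand":20},{"x":0,"y":0,"z":-10,"rx":0,"ry":0,"rz":0,"hand":20},{"x":7,"y":-13,"z":0,"rx":0,"ry":0,"rz":0,"hand":20},{"x":14,"y":-25,"z":0,"rx":0,"ry":0,"rz":0,"hand":20},{"x":21,"y":-39,"z":0,"rx":0,"ry":0,"rz":0,"hand":20},{"x":21,"y":-39,"z":0,"rx":0,"ry":0,"rz":0,"hand":20},{"x":21,"y":-39,"z":0,"rx":0,"ry":0,"rz":0,"hand":20},{"x":21,"y":-39,"z":0,"rx":0,"ry":0,"rz":0,"hand":20},{"x":21,"y":-39,"z":0,"rx":0,"ry":0,"rz":0,"hand":20},{"x":15,"y":-27,"z":0,"rx":0,"ry":0,"rz":0,"hand":20},{"x":9,"y":-15,"z":0,"rx":0,"ry":0,"rz":0,"hand":20},{"x":0,"y":0,"z":0,"rx":0,"ry":0,"rz":0,"hand":20},{"x":0,"y":0,"z":0,"rx":0,"ry":0,"rz":0,"hand":20}]'
python3 - <<'E'
from h import *
D=Ro.from_euler("xyz",[np.pi,0,0])
print(go([699,75,69.5],D))
c=get_calibration("wrist");w=grab_frame("wrist")
cv2.imwrite("pics/w3.png",w[:,:,::-1])
print("tray centre px",proj(c,[698,75,10]))
E
```

```text
clock: 5.68
eef_pos: [697.6, 73.3, 217.7]
tcp_rot: [3.141, 0.001, -0.003]
contact_force: [0.2, -0.1, -0.9]
opening: 0.403
grasp_force: 33.7
(array([  1.6,  -1.8, 148.2]), array([ 0.0005,  0.0012, -0.0035]))
tray centre px [283.64669075 184.97418804]
```

View pics/w3.png

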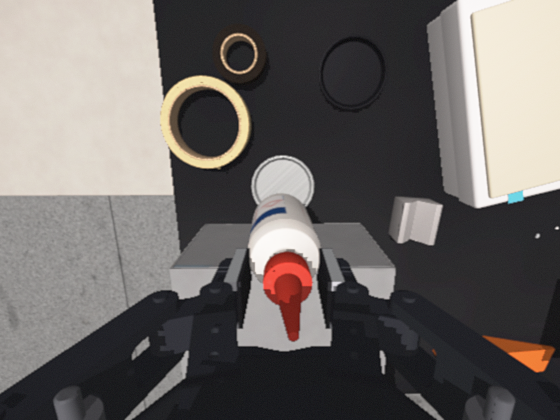

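The tray rim spans columns 251–314 with its top at row 155, so its centre is near (283,186), matching the prediction (283.6,185). The bottle hangs straight, so I lower it.

```bash
python3 -m creep '[{"x":0.8,"y":-0.9,"z":20,"rx":0,"ry":0,"rz":0,"hand":20},{"x":0.8,"y":-0.9,"z":35,"rx":0,"ry":0,"rz":0,"hand":20},{"x":0,"y":0,"z":35,"rx":0,"ry":0,"rz":0,"hand":20},{"x":0,"y":0,"z":28,"rx":0,"ry":0,"rz":0,"hand":20},{"x":0,"y":0,"z":16,"rx":0,"ry":0,"rz":0,"hand":20},{"x":0,"y":0,"z":8,"rx":0,"ry":0,"rz":0,"hand":20},{"x":0,"y":0,"z":4,"rx":0,"ry":0,"rz":0,"hand":20},{"x":0,"y":0,"z":0,"rx":0,"ry":0,"rz":0,"hand":20},{"x":0,"y":0,"z":0,"rx":0,"ry":0,"rz":0,"hand":20}]'
```

```text
clock: 6.85
eef_pos: [700.4, 76.0, 73.2]
tcp_rot: [-3.141, -0.001, -0.003]
contact_force: [-0.2, -1.5, -0.6]
opening: 0.406
grasp_force: 33.7
```

```bash
python3 -m creep '[{"x":0,"y":0,"z":2,"rx":0,"ry":0,"rz":0,"hand":20},{"x":0,"y":0,"z":0,"rx":0,"ry":0,"rz":0,"hand":20}]'; python3 -m creep '[{"x":0,"y":0,"z":1.5,"rx":0,"ry":0,"rz":0,"hand":20},{"x":0,"y":0,"z":0,"rx":0,"ry":0,"rz":0,"hand":20}]'
```

```text
clock: 7.1
eef_pos: [699.8, 76.0, 70.3]
tcp_rot: [-3.142, -0.0, -0.003]
contact_force: [-0.4, -0.2, -1.0]
opening: 0.409
grasp_force: 33.7
clock: 7.35
eef_pos: [700.1, 76.0, 69.1]
tcp_rot: [-3.142, -0.0, -0.003]
contact_force: [-1.6, 0.6, 2.3]
opening: 0.403
grasp_force: 34.4
```

```bash
python3 -m creep '[{"x":0,"y":0,"z":0.5,"rx":0,"ry":0,"rz":0,"hand":36},{"x":0,"y":0,"z":0,"rx":0,"ry":0,"rz":0,"hand":42},{"x":0,"y":0,"z":0,"rx":0,"ry":0,"rz":0,"hand":50},{"x":0,"y":0,"z":0,"rx":0,"ry":0,"rz":0,"hand":70},{"x":0,"y":0,"z":0,"rx":0,"ry":0,"rz":0,"hand":85},{"x":0,"y":0,"z":0,"rx":0,"ry":0,"rz":0,"hand":85},{"x":0,"y":0,"z":-15,"rx":0,"ry":0,"rz":0,"hand":85},{"x":0,"y":0,"z":-40,"rx":0,"ry":0,"rz":0,"hand":85},{"x":0,"y":0,"z":-50,"rx":0,"ry":0,"rz":0,"hand":85},{"x":0,"y":0,"z":-50,"rx":0,"ry":0,"rz":0,"hand":85},{"x":0,"y":0,"z":0,"rx":0,"ry":0,"rz":0,"hand":85}]'
python3 - <<'E'
from h import *
D=Ro.from_euler("xyz",[np.pi,0,0])
wd=np.array([-30.8,-168.]);wd/=np.linalg.norm(wd);yaw=np.arctan2(wd[1],wd[0])
# tool x along wedge +x reversed/forward
c=np.array([452.2,-230]);g=c-70*wd
print("grasp",g,"yaw",yaw)
print(go([g[0],g[1],180],Ro.from_euler("xyz",[np.pi,0,yaw])),sense()["qpos"])
print(go([450,-100,230],D))
cc=get_calibration("wrist");w=grab_frame("wrist");cv2.imwrite("pics/w4.png",w[:,:,::-1]);print(proj(cc,[700,76,130]),proj(cc,[700,76,4]))
E
```

```text
clock: 8.72
eef_pos: [702.7, 76.3, 229.9]
tcp_rot: [-3.141, -0.01, -0.003]
contact_force: [0.6, 0.4, 0.4]
opening: 0.999
grasp_force: 0.0
grasp [ 464.82295082 -161.14754098] yaw -1.7521161011963868
(array([-237.6,  238.2,   47.4]), array([-0.0091, -0.0061,  1.7491])) [ 1.05993990e-01  4.75839770e-01  1.44939022e+00 -2.15987903e-06
  1.20676840e+00  1.67979010e+00]
(array([-252.1,  177. ,   -2.7]), array([-0.001 , -0.0095, -0.003 ]))
[285.9930282  214.00888571] [285.4756875  186.48850925]
```

View pics/w4.png

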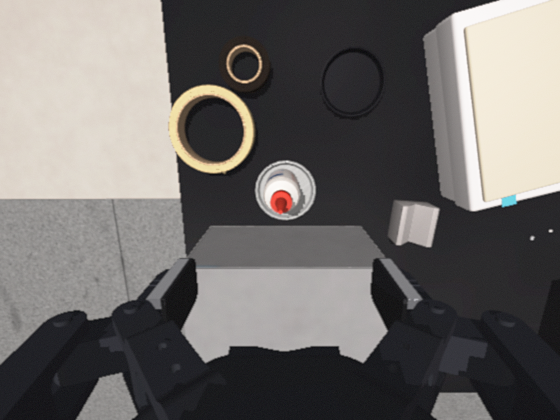

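The bottle stands upright at (282,190), centred in the steel tray. Next is the wedge, with the hand at yaw +1.39 to keep joint 6 in range.

```bash
python3 -m creep '[{"x":-39.6,"y":39.6,"z":0,"rx":0,"ry":0,"rz":0,"hand":85},{"x":-39.6,"y":39.6,"z":0,"rx":0,"ry":0,"rz":0,"hand":85},{"x":-39.6,"y":39.6,"z":0,"rx":0,"ry":0,"rz":0,"hand":85},{"x":-39.6,"y":39.6,"z":0,"rx":0,"ry":0,"rz":0,"hand":85},{"x":-39.6,"y":39.6,"z":0,"rx":0,"ry":0,"rz":0,"hand":85},{"x":-39.6,"y":39.6,"z":0,"rx":0,"ry":0,"rz":0,"hand":85},{"x":0,"y":0,"z":0,"rx":0,"ry":0,"rz":-0.155,"hand":85},{"x":0,"y":0,"z":0,"rx":0,"ry":0,"rz":-0.155,"hand":85},{"x":0,"y":0,"z":0,"rx":0,"ry":0,"rz":-0.155,"hand":85},{"x":0,"y":0,"z":0,"rx":0,"ry":0,"rz":-0.155,"hand":85},{"x":0,"y":0,"z":0,"rx":0,"ry":0,"rz":-0.155,"hand":85},{"x":0,"y":0,"z":0,"rx":0,"ry":0,"rz":-0.155,"hand":85},{"x":0,"y":0,"z":0,"rx":0,"ry":0,"rz":-0.155,"hand":85},{"x":0,"y":0,"z":0,"rx":0,"ry":0,"rz":-0.155,"hand":85},{"x":0,"y":0,"z":0,"rx":0,"ry":0,"rz":-0.155,"hand":85},{"x":0,"y":0,"z":0,"rx":0,"ry":0,"rz":0,"hand":85}]'
python3 - <<'E'
from h import *
print(go([464.8,-161.1,6],Ro.from_euler("xyz",[np.pi,0,1.3895])),sense()["qpos"])
E
```

```text
clock: 10.78
eef_pos: [460.8, -160.7, 222.5]
tcp_rot: [-3.14, -0.0, 1.391]
contact_force: [0.8, 0.2, -0.1]
opening: 0.994
grasp_force: 0.0
(array([2.000e-01, 4.300e+00, 2.165e+02]), array([-0.0017, -0.0003,  0.0015])) [-3.38559281e-01  1.49306323e-01  1.92706960e+00 -2.10886551e-05
  1.06693748e+00 -1.58737115e-01]
```

```bash
python3 -m creep '[{"x":0.1,"y":2.1,"z":30,"rx":0,"ry":0,"rz":0,"hand":85},{"x":0.1,"y":2.2,"z":45,"rx":0,"ry":0,"rz":0,"hand":85},{"x":0,"y":0,"z":45,"rx":0,"ry":0,"rz":0,"hand":85},{"x":0,"y":0,"z":40,"rx":0,"ry":0,"rz":0,"hand":85},{"x":0,"y":0,"z":25,"rx":0,"ry":0,"rz":0,"hand":85},{"x":0,"y":0,"z":15,"rx":0,"ry":0,"rz":0,"hand":85},{"x":0,"y":0,"z":10,"rx":0,"ry":0,"rz":0,"hand":85},{"x":0,"y":0,"z":0,"rx":0,"ry":0,"rz":0,"hand":85},{"x":0,"y":0,"z":0,"rx":0,"ry":0,"rz":0,"hand":85}]' 40
python3 - <<'E'
from h import *
print(go([464.8,-161.1,7],Ro.from_euler("xyz",[np.pi,0,1.3895])))
E
```

```text
clock: 11.9
eef_pos: [466.4, -161.7, 14.0]
tcp_rot: [3.14, 0.0, 1.392]
contact_force: [0.9, -0.3, 0.4]
opening: 0.994
grasp_force: 0.0
(array([ 0.3, -1.7,  7. ]), array([0.0013, 0.0002, 0.0021]))
```

```bash
python3 -m creep '[{"x":0,"y":-1.5,"z":6,"rx":0,"ry":0,"rz":0,"hand":60},{"x":0,"y":0,"z":0,"rx":0,"ry":0,"rz":0,"hand":45},{"x":0,"y":0,"z":0,"rx":0,"ry":0,"rz":0,"hand":20},{"x":0,"y":0,"z":0,"rx":0,"ry":0,"rz":0,"hand":20},{"x":0,"y":0,"z":0,"rx":0,"ry":0,"rz":0,"hand":20},{"x":0,"y":0,"z":0,"rx":0,"ry":0,"rz":0,"hand":20},{"x":0,"y":0,"z":0,"rx":0,"ry":0,"rz":0,"hand":20}]' 40
python3 - <<'E'
from h import *
import sys
# wedge pose now (gripped): centre 70 ahead along -tool x ; target upright: grasp at stand x=-160
o=np.array([546.2,-377.6]);sx=np.array([-0.015,-1.]);sx/=np.linalg.norm(sx);g=o-160*sx
print(g,go([g[0],g[1],sense()["eef_pos"][2]],Ro.from_euler("xyz",[np.pi,0,np.pi/2-0.015])),sense()["eef_pos"])
T=get_calibration("top");im=grab_frame("top");cv2.imwrite("pics/raw_top5.png",im[:,:,::-1])
m=cv2.inRange(cv2.cvtColor(im,cv2.COLOR_RGB2HSV),(5,150,100),(20,255,255))[250:300,240:330]
r=cv2.minAreaRect(np.argwhere(m)[:,::-1].astype(np.float32));print(r)
# stand axis from gauge/pointer, plate via guard edges with subpixel lines
h=cv2.cvtColor(im,cv2.COLOR_RGB2HSV);y=cv2.inRange(h,(24,150,120),(34,255,255))
top=[];bot=[]
for c in range(312,415):
    k=np.where(y[185:275,c]>0)[0]
    if len(k): top.append((c,185+k[0]));bot.append((c,185+k[-1]))
for e in (top,bot):
    e=np.array(e,float);p=np.polyfit(e[:,0],e[:,1],1)
    A,B=[atz(T,(c,np.polyval(p,c)),152) for c in(312,414)];print(A.round(1),B.round(1),(A-B)[0]/(A-B)[1])
E
```

```text
clock: 12.78
eef_pos: [464.4, -161.2, 7.5]
tcp_rot: [3.141, 0.0, 1.392]
contact_force: [-0.7, 0.2, 5.1]
opening: 0.459
grasp_force: 41.0
[ 548.59973005 -217.61799696] (array([-40.5,  92.9,   0. ]), array([ 0.0002,  0.    , -0.1638])) [ 464.42050316 -161.22032277    7.52707838]
((61.458492279052734, 18.054716110229492), (37.287715911865234, 25.738964080810547), 10.619654655456543)
[ 610.1 -289.6  152. ] [ 600.2 -516.4  152. ] 0.04391779437577954
[ 484.1 -289.1  152. ] [ 481.4 -512.4  152. ] 0.012262379590794398
```

```bash
python3 -m creep '[{"x":0,"y":0,"z":-0.5,"rx":0,"ry":0,"rz":-0.055,"hand":20},{"x":0,"y":0,"z":0,"rx":0,"ry":0,"rz":-0.055,"hand":20},{"x":0,"y":0,"z":0,"rx":0,"ry":0,"rz":-0.054,"hand":20},{"x":0,"y":12,"z":0,"rx":0,"ry":0,"rz":0,"hand":20},{"x":0,"y":20,"z":0,"rx":0,"ry":0,"rz":0,"hand":20},{"x":0,"y":20,"z":0,"rx":0,"ry":0,"rz":0,"hand":20},{"x":0,"y":20,"z":0,"rx":0,"ry":0,"rz":0,"hand":20},{"x":0,"y":11,"z":0,"rx":0,"ry":0,"rz":0,"hand":20},{"x":0,"y":0,"z":0,"rx":0,"ry":0,"rz":0,"hand":20},{"x":0,"y":0,"z":0,"rx":0,"ry":0,"rz":0,"hand":20}]'
python3 - <<'E'
from h import *
o=np.array([546.2,-377.6]);sx=np.array([-0.014,-1.]);g=o-160*sx
print(go([g[0],g[1],7.5],Ro.from_euler("xyz",[np.pi,0,np.pi/2-0.014])))
E
```

```text
clock: 14.08
eef_pos: [546.6, -162.3, 7.6]
tcp_rot: [-3.141, -0.0, 1.556]
contact_force: [0.3, -0.2, -1.4]
opening: 0.465
grasp_force: 40.7
(array([-55.3,   2.6,   0.1]), array([-0.0006, -0.0001, -0.0007]))
```

```bash
python3 -m creep '[{"x":-8,"y":1.2,"z":0,"rx":0,"ry":0,"rz":0,"hand":20},{"x":-16,"y":1.2,"z":0,"rx":0,"ry":0,"rz":0,"hand":20},{"x":-16,"y":0,"z":0,"rx":0,"ry":0,"rz":0,"hand":20},{"x":-10,"y":0,"z":0,"rx":0,"ry":0,"rz":0,"hand":20},{"x":-5,"y":0,"z":0,"rx":0,"ry":0,"rz":0,"hand":20},{"x":0,"y":0,"z":0,"rx":0,"ry":0,"rz":0,"hand":20},{"x":0,"y":0,"z":0,"rx":0,"ry":0,"rz":0,"hand":50},{"x":0,"y":0,"z":0,"rx":0,"ry":0,"rz":0,"hand":75},{"x":0,"y":0,"z":0,"rx":0,"ry":0,"rz":0,"hand":85},{"x":0,"y":0,"z":0,"rx":0,"ry":0,"rz":0,"hand":85},{"x":0,"y":0,"z":-30,"rx":0,"ry":0,"rz":0,"hand":85},{"x":0,"y":0,"z":-50,"rx":0,"ry":0,"rz":0,"hand":85},{"x":0,"y":0,"z":0,"rx":0,"ry":0,"rz":0,"hand":85}]'
python3 - <<'E'
from h import *
import pickle
s=sense();th=0.66
o=np.array([546.2,-377.6])
Rt=Ro.from_euler("xyz",[np.pi,0,np.pi/2-0.014])*Ro.from_euler("y",th)
Rn=Ro.from_euler("xyz",[np.pi,0,np.pi/2-0.014])*Ro.from_euler("y",-th)
print("z axes +/-",Rt.apply([0,0,1]),Rn.apply([0,0,1]))
S=get_calibration("scene");im=grab_frame("scene");cv2.imwrite("pics/raw_s6.png",im[:,:,::-1])
w=grab_frame("wrist");cv2.imwrite("pics/raw_w6.png",w[:,:,::-1]);pickle.dump(get_calibration("wrist"),open("wc6.pkl","wb"))
T=get_calibration("top");im=grab_frame("top");cv2.imwrite("pics/raw_top6.png",im[:,:,::-1])
c=get_calibration("wrist");print("post px",proj(c,[455,-376,30]),"wedge back",proj(c,[548,-204,35]))
E
```

```text
clock: 15.7
eef_pos: [551.5, -218.4, 91.5]
tcp_rot: [3.135, 0.002, 1.556]
contact_force: [0.4, 0.3, 0.0]
opening: 0.997
grasp_force: 0.0
z axes +/- [ 0.00858336  0.61305677 -0.78999223] [-0.00858336 -0.61305677 -0.78999223]
post px [179.77974409 402.43337028] wedge back [283.70374957 213.19737034]
```

```bash
python3 -m creep '[{"x":20,"y":-1,"z":-30,"rx":0,"ry":0,"rz":0,"hand":85},{"x":20,"y":-1,"z":-30,"rx":0,"ry":0,"rz":0,"hand":85},{"x":0,"y":0,"z":0,"rx":0,"ry":-0.11,"rz":0,"hand":85},{"x":0,"y":0,"z":0,"rx":0,"ry":-0.11,"rz":0,"hand":85},{"x":0,"y":0,"z":0,"rx":0,"ry":-0.11,"rz":0,"hand":85},{"x":0,"y":0,"z":0,"rx":0,"ry":-0.11,"rz":0,"hand":85},{"x":0,"y":0,"z":0,"rx":0,"ry":-0.11,"rz":0,"hand":85},{"x":0,"y":0,"z":0,"rx":0,"ry":-0.11,"rz":0,"hand":85},{"x":0,"y":0,"z":0,"rx":0,"ry":0,"rz":0,"hand":85}]'
python3 - <<'E'
from h import *
Rn=Ro.from_euler("xyz",[np.pi,0,np.pi/2-0.014])*Ro.from_euler("y",-.66)
s=sense();print(s["qpos"],s["eef_pos"],Ro.from_euler("xyz",s["tcp_rot"]).apply([0,0,1]))
print(go([548.6,-182,72],Rn))
# wedge location check from top and post triangulation
im=cv2.imread("pics/raw_top6.png");T=get_calibration("top")
m=cv2.inRange(cv2.cvtColor(im,cv2.COLOR_BGR2HSV),(5,150,100),(20,255,255))[190:300,240:330]
n,l,st,ce=cv2.connectedComponentsWithStats(m);i=1+np.argmax(st[1:,4]);print(st[i]+[240,190,0,0,0])
x,y,w,h=(st[i]+[240,190,0,0,0])[:4]
print("back edge top",atz(T,(x,y+h/2),35),"width edges",atz(T,(x,y-.5),35),atz(T,(x,y+h-.5),35))
E
```

```text
clock: 16.98
eef_pos: [546.4, -176.1, 145.2]
tcp_rot: [-3.135, 0.659, 1.563]
contact_force: [-0.7, 1.1, 0.9]
opening: 0.994
grasp_force: 0.0
[ 0.05875943  0.44304719  1.91406627 -0.8011831   1.0171154   0.58655719] [ 546.36208397 -176.06700111  145.24213707] [-0.01148936 -0.61261203 -0.79030026]
(array([40.2,  2.7, 61.5]), array([-0.0029, -0.0005,  0.0049]))
[295 235   1   2   2]
back edge top [ 532.76288242 -254.58242157   35.        ] width edges [ 536.44233046 -254.58107124   35.        ] [ 531.53710207 -254.58287143   35.        ]
```

```bash
python3 -m creep '[{"x":10,"y":0.7,"z":15,"rx":0,"ry":0,"rz":0,"hand":85},{"x":10,"y":0.7,"z":15,"rx":0,"ry":0,"rz":0,"hand":85},{"x":10,"y":0.7,"z":15,"rx":0,"ry":0,"rz":0,"hand":85},{"x":10,"y":0.7,"z":15,"rx":0,"ry":0,"rz":0,"hand":85},{"x":0,"y":0,"z":0,"rx":0,"ry":0,"rz":0,"hand":85}]'
python3 - <<'E'
from h import *
import pickle
Rn=Ro.from_euler("xyz",[np.pi,0,np.pi/2-0.014])*Ro.from_euler("y",-.66)
print(go([548.6,-231,9],Rn))
c=get_calibration("wrist");w=grab_frame("wrist");s=grab_frame("scene");S=get_calibration("scene")
pickle.dump(c,open("wc7.pkl","wb"));cv2.imwrite("pics/raw_w7.png",w[:,:,::-1]);cv2.imwrite("pics/raw_s7.png",s[:,:,::-1])
for X in([463,-376,30],[466,-376,20],[548,-202.5,35],[548,-202.5,0]):print(X,proj(c,X).round(),proj(S,X).round())
a=cv2.resize(s[240:300,270:350],(800,600),interpolation=cv2.INTER_CUBIC)[100:500,100:500]
out=np.zeros((600,800,3),np.uint8);out[:420,:560]=w
out[420:600,:240]=cv2.resize(s[230:290,285:365],(240,180),interpolation=cv2.INTER_CUBIC)
q=proj(c,[463,-376,30]).astype(int)
cr=w[max(q[1]-25,0):q[1]+25,max(q[0]-30,0):q[0]+30]
if cr.size: out[420:600,560:800]=cv2.resize(cr,(240,180),interpolation=cv2.INTER_CUBIC)
cv2.imwrite("pics/m7.png",out[:,:,::-1]);print(q)
E
```

```text
clock: 17.6
eef_pos: [549.2, -183.0, 74.1]
tcp_rot: [-3.138, 0.66, 1.558]
contact_force: [1.1, -0.3, 0.0]
opening: 0.995
grasp_force: 0.0
(array([ 2. ,  0.4, 80.9]), array([-0.0031, -0.    ,  0.0008]))
[463, -376, 30] [212. 303.] [306. 280.]
[466, -376, 20] [216. 294.] [307. 284.]
[548, -202.5, 35] [283. 222.] [260. 238.]
[548, -202.5, 0] [284. 183.] [261. 251.]
[212 302]
```

View pics/m7.png

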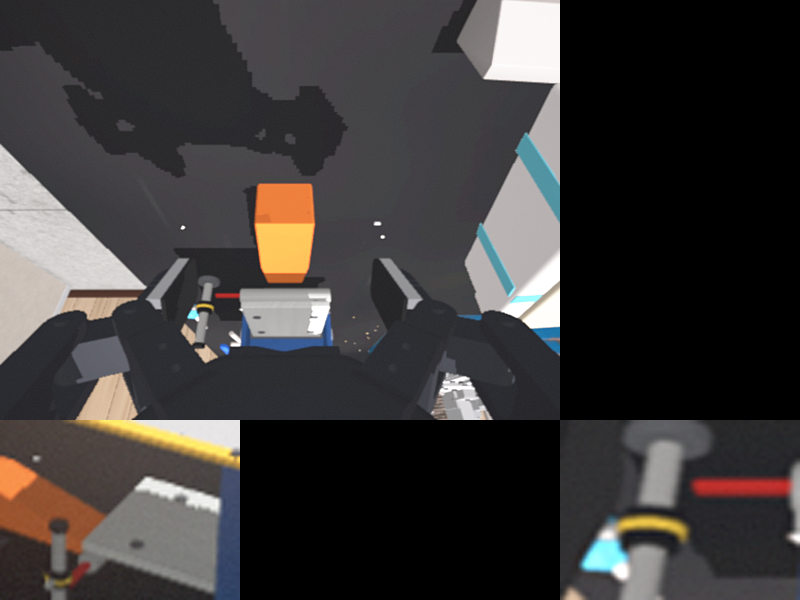

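The wrist view is upside down. The wedge's back face is at rows 183–222, exactly as predicted, and it is in line with the plate. The yellow line's pointer-side end is near (213,304) and the red pointer's end is near (215,294). I'll measure those more finely and grip the wedge leaned.

```bash
cat > gauge.py <<'E'
from h import *
def gauge(w,c,zp=25):
    q=proj(c,[458,-376,28]).astype(int)
    x0,y0=q-[40,30]
    x0=max(x0,0);y0=max(y0,0)
    roi=w[y0:y0+60,x0:x0+80]
    b=cv2.resize(roi,None,fx=8,fy=8,interpolation=cv2.INTER_CUBIC).astype(int)
    R,G,B=b[...,0],b[...,1],b[...,2]
    yel=((R>110)&(G>90)&(B<0.5*R)).astype(np.uint8);red=((R>100)&(G<0.5*R)&(B<0.5*R)).astype(np.uint8)
    out={}
    for n,m,side in(("line",yel,1),("ptr",red,-1)):
        k,l,st,ce=cv2.connectedComponentsWithStats(m)
        if k<2: out[n]=None;continue
        i=1+np.argmax(st[1:,4]);ys,xs=np.where(l==i)
        e=xs.max() if side>0 else xs.min()
        sel=(xs>e-16)&(xs<=e-4) if side>0 else (xs<e+16)&(xs>=e+4)
        out[n]=np.array([x0+(e+.5)/8-.5,y0+(ys[sel].mean()+.5)/8-.5])
    def h(px,x,y):   # height at known plan position by row
        z=np.linspace(10,45,701);P=np.array([proj(c,[x,y,a]) for a in z]);i=np.argmin(np.linalg.norm(P-px,axis=1));return z[i],np.linalg.norm(P[i]-px)
    for n,x in(("line",462.),("ptr",466.)):
        if out.get(n) is not None: print(n,out[n].round(2),"z, miss",np.round(h(out[n],x+0.5,-376.4),2))
E
python3 - <<'E'
from gauge import *
import pickle
gauge(cv2.imread("pics/raw_w7.png")[:,:,::-1],pickle.load(open("wc7.pkl","rb")))
gauge(cv2.imread("pics/raw_s7.png")[:,:,::-1],get_calibration("scene"))
E
python3 -m creep '[{"x":0.7,"y":0.1,"z":15,"rx":0,"ry":0,"rz":0,"hand":85},{"x":0.7,"y":0.2,"z":20,"rx":0,"ry":0,"rz":0,"hand":85},{"x":0.6,"y":0.1,"z":20,"rx":0,"ry":0,"rz":0,"hand":85},{"x":0,"y":0,"z":10,"rx":0,"ry":0,"rz":0,"hand":85},{"x":0,"y":0,"z":7,"rx":0,"ry":0,"rz":0,"hand":85},{"x":0,"y":0,"z":4,"rx":0,"ry":0,"rz":0,"hand":85},{"x":0,"y":0,"z":0,"rx":0,"ry":0,"rz":0,"hand":85}]' 60
python3 - <<'E'
from h import *
Rn=Ro.from_euler("xyz",[np.pi,0,np.pi/2-0.014])*Ro.from_euler("y",-.66)
print(go([548.6,-231,9],Rn))
E
```

```text
line [213.31 307.5 ] z, miss [34.85  2.05]
ptr [214.56 295.04] z, miss [20.9   1.89]
line [294.06 252.11] z, miss [45.   25.57]
ptr [308.81 281.12] z, miss [26.3   1.58]
clock: 18.58
eef_pos: [550.0, -227.7, 14.6]
tcp_rot: [3.142, 0.66, 1.556]
contact_force: [-1.2, -0.4, -0.1]
opening: 0.995
grasp_force: 0.0
(array([ 0.8, -1.4,  6.5]), array([-0.0005,  0.    , -0.0007]))
```

```bash
python3 -m creep '[{"x":0.8,"y":-1.2,"z":5.5,"rx":0,"ry":0,"rz":0,"hand":70},{"x":0,"y":0,"z":0,"rx":0,"ry":0,"rz":0,"hand":50},{"x":0,"y":0,"z":0,"rx":0,"ry":0,"rz":0,"hand":20},{"x":0,"y":0,"z":0,"rx":0,"ry":0,"rz":0,"hand":20},{"x":0,"y":0,"z":0,"rx":0,"ry":0,"rz":0,"hand":20},{"x":0,"y":0,"z":0,"rx":0,"ry":0,"rz":0,"hand":20},{"x":0,"y":0,"z":0,"rx":0,"ry":0,"rz":0,"hand":20}]' 60
python3 - <<'E'
from gauge import *
o=np.array([546.2,-377.6]);s=sense();R=Ro.from_euler("xyz",s["tcp_rot"]);print(s["qpos"])
print("tool step for world dy=-10 (stand dir)",R.inv().apply([-0.14,-10,0]).round(2))
c=get_calibration("wrist");w=grab_frame("wrist");gauge(w,c);cv2.imwrite("pics/raw_w8.png",w[:,:,::-1])
E
```

```text
clock: 19.45
eef_pos: [548.9, -230.3, 10.0]
tcp_rot: [3.141, 0.66, 1.556]
contact_force: [-0.6, 5.4, 5.9]
opening: 0.453
grasp_force: 61.0
[-0.03921383  0.67465187  1.94137116 -1.01222247  0.80785052  0.80450903]
tool step for world dy=-10 (stand dir) [-7.9   0.01  6.13]
line [184.19 361.24] z, miss [34.75  5.5 ]
```

```bash
python3 -m creep '[{"x":-5.9,"y":0,"z":4.6,"rx":0,"ry":0,"rz":0,"hand":20},{"x":-7.9,"y":0,"z":6.1,"rx":0,"ry":0,"rz":0,"hand":20},{"x":-7.9,"y":0,"z":6.1,"rx":0,"ry":0,"rz":0,"hand":20},{"x":-5.9,"y":0,"z":4.6,"rx":0,"ry":0,"rz":0,"hand":20},{"x":0,"y":0,"z":0,"rx":0,"ry":0,"rz":0,"hand":20}]' 80
python3 - <<'E'
from gauge import *
c=get_calibration("wrist");w=grab_frame("wrist");gauge(w,c)
gauge(grab_frame("scene"),get_calibration("scene"))
E
```

```text
clock: 20.12
eef_pos: [549.0, -265.6, 10.0]
tcp_rot: [3.14, 0.66, 1.556]
contact_force: [1.7, 1.7, 1.9]
opening: 0.455
grasp_force: 79.8
line [179.81 355.04] z, miss [34.9   2.71]
line [289.81 252.4 ] z, miss [45.   27.62]
ptr [308.81 279.73] z, miss [29.8   1.57]
```

```bash
python3 -m creep '[{"x":-4.7,"y":0,"z":3.7,"rx":0,"ry":0,"rz":0,"hand":20},{"x":-6.3,"y":0,"z":4.9,"rx":0,"ry":0,"rz":0,"hand":20},{"x":-6.3,"y":0,"z":4.9,"rx":0,"ry":0,"rz":0,"hand":20},{"x":-4.7,"y":0,"z":3.7,"rx":0,"ry":0,"rz":0,"hand":20},{"x":0,"y":0,"z":0,"rx":0,"ry":0,"rz":0,"hand":20},{"x":0,"y":0,"z":0,"rx":0,"ry":0,"rz":0,"hand":20}]' 80
python3 - <<'E'
from gauge import *
c=get_calibration("wrist");w=grab_frame("wrist");gauge(w,c);cv2.imwrite("pics/raw_w9.png",w[:,:,::-1])
s=grab_frame("scene");gauge(s,get_calibration("scene"));cv2.imwrite("pics/raw_s9.png",s[:,:,::-1])
q=proj(c,[458,-376,30]);print(q)
# mean of 8 scene frames, yellow search restricted to the collar
a=np.mean([grab_frame("scene").astype(float) for _ in range(6)],0).clip(0,255).astype(np.uint8);cv2.imwrite("pics/mean_s9.png",a[:,:,::-1])
E
```

```text
clock: 20.98
eef_pos: [548.5, -293.0, 10.0]
tcp_rot: [3.14, 0.66, 1.556]
contact_force: [1.9, 5.1, 6.0]
opening: 0.458
grasp_force: 80.6
line [142.69 346.08] z, miss [37.55 23.21]
line [289.81 252.47] z, miss [45.   27.56]
ptr [308.06 276.93] z, miss [36.8   0.82]
[161.46441044 339.56396995]
```

```bash
python3 - <<'E'
from h import *
import pickle
S=get_calibration("scene");c7=pickle.load(open("wc7.pkl","rb"));c9=get_calibration("wrist")
def crop(im,cal,X,f=10,W=400,H=300,off=8):
    q=proj(cal,X);x0=int(np.clip(q[0]-W/f/2,0,560-W/f));y0=int(np.clip(q[1]-H/f/2,0,420-H/f))
    o=cv2.resize(im[y0:y0+H//f,x0:x0+W//f],(W,H),interpolation=cv2.INTER_CUBIC)
    for z in range(20,41,5):
        p=(proj(cal,[464,-376,z])-[x0,y0]+.5)*f
        cv2.line(o,(int(p[0])+50,int(p[1])),(int(p[0])+(80 if z%10 else 110),int(p[1])),(0,255,0),1)
    print(x0,y0);return o
X=[464,-376,30]
ims=[cv2.imread(f"pics/{n}.png") for n in("raw_s7","mean_s9","raw_w7","raw_w9")]
o=[crop(i,k,X,f) for i,k,f in zip(ims,(S,S,c7,c9),(10,10,5,5))]
cv2.imwrite("pics/m9.png",np.vstack([np.hstack(o[:2]),np.hstack(o[2:])]))
E
```

```text
286 265
286 265
173 272
129 309
```

View pics/m9.png

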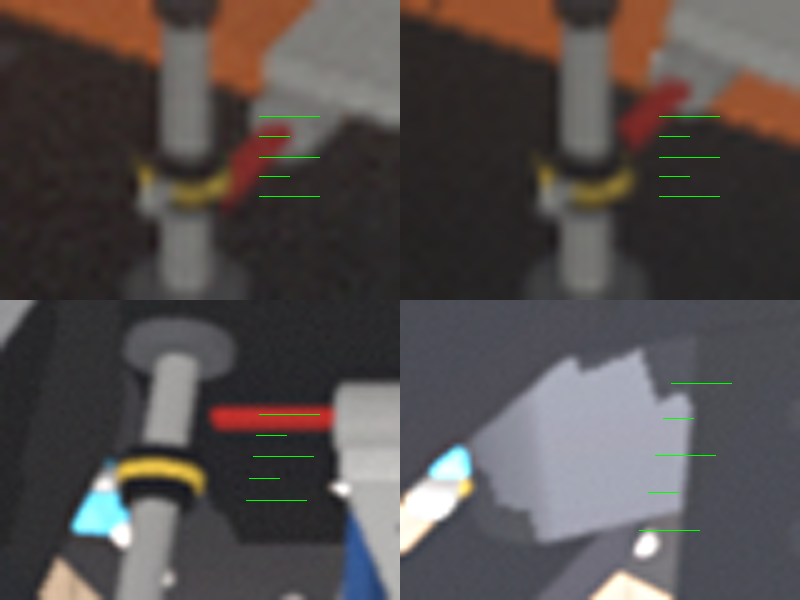

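```bash
python3 - <<'E'
from h import *
import pickle
np.set_printoptions(precision=2,suppress=True)
S=get_calibration("scene");c=pickle.load(open("wc7.pkl","rb"));T=get_calibration("top")
s=lambda x,y:(286+(x-4.5)/10,265+(y-4.5)/10)
w=lambda x,y:(173+(x-2)/5,272+(y-302)/5)
print("cam wrist",-c["R"].T@c["t"])
for n,a,b in(("line R",(229,180),(204,486)),("line L",(140,175),(118,476)),("ptr tip",(232,193),(211,418)),("foot",(186,285),(180,345)),("post",(186,170),(160,475))):
    print(n,tri([(S,s(*a)),(c,w(*b))]))
for z in (24,28,32,34):
    for X in([463,-376,z],[445,-376,z],[454,-367,z],[454-7.8,-380.5,z]): print(z,X,"scene",((proj(S,X)-[286,265]+.5)*10).round(),"wrist",((proj(c,X)-[173,272]+.5)*5+[0,300]).round())
print(((proj(S,[466,-376,20])-[286,265]+.5)*10).round(),((proj(c,[466,-376,20])-[173,272]+.5)*5+[0,300]).round())
for z in (0,2,77): print(z,((proj(S,[454,-376,z])-[286,265]+.5)*10).round(),((proj(c,[454,-376,z])-[173,272]+.5)*5+[0,300]).round())
E
```

```text
cam wrist [551.02 -38.95 145.16]
line R (array([ 460.74, -384.8 ,   31.92]), [2.8981624012781038, 2.8981624012780336])
line L (array([ 445.9 , -370.97,   35.46]), [0.9960282735199103, 0.9960282735200099])
ptr tip (array([ 464.8 , -379.86,   20.54]), [1.3989163493693644, 1.3989163493693852])
foot (array([ 454.79, -375.63,    3.06]), [0.13872138292961528, 0.13872138292953576])
post (array([ 454.04, -376.79,   33.57]), [0.6611230358698719, 0.6611230358699738])
24 [463, -376, 24] scene [207. 183.] wrist [203. 431.]
24 [445, -376, 24] scene [163. 228.] wrist [126. 432.]
24 [454, -367, 24] scene [148. 192.] wrist [155. 418.]
24 [446.2, -380.5, 24] scene [185. 232.] wrist [136. 438.]
28 [463, -376, 28] scene [207. 167.] wrist [200. 448.]
28 [445, -376, 28] scene [163. 212.] wrist [123. 448.]
28 [454, -367, 28] scene [148. 176.] wrist [152. 435.]
28 [446.2, -380.5, 28] scene [185. 216.] wrist [133. 455.]
32 [463, -376, 32] scene [207. 151.] wrist [198. 465.]
32 [445, -376, 32] scene [163. 196.] wrist [120. 466.]
32 [454, -367, 32] scene [147. 160.] wrist [149. 452.]
32 [446.2, -380.5, 32] scene [185. 199.] wrist [130. 472.]
34 [463, -376, 34] scene [207. 143.] wrist [196. 474.]
34 [445, -376, 34] scene [163. 188.] wrist [118. 474.]
34 [454, -367, 34] scene [147. 152.] wrist [148. 461.]
34 [446.2, -380.5, 34] scene [185. 191.] wrist [128. 481.]
[214. 192.] [218. 415.]
0 [186. 301.] [180. 335.]
2 [186. 293.] [179. 342.]
77 [185. -11.] [124. 676.]
```

The gauge crops show the pointer still a little below the line: in the scene crop the tip is at (628,145) and the ring's right end at (629,180). The wrist crop at rest had the pointer at row 418 and the line at about row 481, which puts the line at about 34 mm. I'll push 7 mm more, release, and recheck from the wrist.

```bash
python3 -m creep '[{"x":-2.8,"y":0,"z":2.2,"rx":0,"ry":0,"rz":0,"hand":20},{"x":-2.8,"y":0,"z":2.2,"rx":0,"ry":0,"rz":0,"hand":20},{"x":0,"y":0,"z":0,"rx":0,"ry":0,"rz":0,"hand":20},{"x":0,"y":0,"z":0,"rx":0,"ry":0,"rz":0,"hand":20},{"x":0,"y":0,"z":0,"rx":0,"ry":0,"rz":0,"hand":20},{"x":0,"y":0,"z":0,"rx":0,"ry":0,"rz":0,"hand":50},{"x":0,"y":0,"z":0,"rx":0,"ry":0,"rz":0,"hand":70},{"x":0,"y":0,"z":0,"rx":0,"ry":0,"rz":0,"hand":85},{"x":0,"y":0,"z":0,"rx":0,"ry":0,"rz":0,"hand":85},{"x":0,"y":0,"z":0,"rx":0,"ry":0,"rz":0,"hand":85}]' 80
python3 -m creep '[{"x":0,"y":0,"z":-15,"rx":0,"ry":0,"rz":0,"hand":85},{"x":0,"y":0,"z":-25,"rx":0,"ry":0,"rz":0,"hand":85},{"x":0,"y":0,"z":-25,"rx":0,"ry":0,"rz":0,"hand":85},{"x":20,"y":0,"z":-15.5,"rx":0,"ry":0,"rz":0,"hand":85},{"x":30,"y":0,"z":-23.2,"rx":0,"ry":0,"rz":0,"hand":85},{"x":20,"y":0,"z":-15.5,"rx":0,"ry":0,"rz":0,"hand":85},{"x":0,"y":0,"z":0,"rx":0,"ry":0,"rz":0,"hand":85},{"x":0,"y":0,"z":0,"rx":0,"ry":0,"rz":0,"hand":85}]'
cat >> gauge.py <<'E'
def ends(w,c,log=True):
    "ellipse centre of the yellow ring and pointer tip, as heights on the post axis / at the pointer tip"
    q=proj(c,[460,-376,30]);x0,y0=(q-[30,26]).astype(int)
    b=cv2.resize(w[y0:y0+52,x0:x0+60],None,fx=8,fy=8,interpolation=cv2.INTER_CUBIC).astype(int);R,G,B=b[...,0],b[...,1],b[...,2]
    res=[]
    for m in (((R>110)&(G>90)&(B<.55*R)),((R>100)&(G<.5*R)&(B<.5*R))):
        k,l,st,ce=cv2.connectedComponentsWithStats(m.astype(np.uint8));i=1+np.argmax(st[1:,4]);ys,xs=np.where(l==i)
        a=[]
        for e,sg in((xs.min(),1),(xs.max(),-1)):
            sel=np.abs(xs-(e+sg*6))<=5;a.append([x0+(e+.5)/8-.5,y0+(ys[sel].mean()+.5)/8-.5])
        res.append((np.array(a),st[i][2:].tolist()))
    if log: print([ (r[0].round(2).tolist(),r[1]) for r in res])
    return res
E
python3 - <<'E'
from gauge import *
import pickle
print("rest");ends(cv2.imread("pics/raw_w7.png")[:,:,::-1],pickle.load(open("wc7.pkl","rb")))
s=sense();print(s["eef_pos"],s["tcp_rot"])
c=get_calibration("wrist");w=grab_frame("wrist");cv2.imwrite("pics/raw_w10.png",w[:,:,::-1]);pickle.dump(c,open("wc10.pkl","wb"));print(proj(c,[463,-376,34]))
ends(w,c)
for k in(30,32,34,36):print(k,"axis",proj(c,[454,-376,k]).round(2),"ptr",proj(c,[466,-376,k]).round(2))
cs=get_calibration("scene");im=grab_frame("scene");cv2.imwrite("pics/raw_s10.png",im[:,:,::-1]);ends(im,cs);ends(cv2.imread("pics/raw_s7.png")[:,:,::-1],cs)
E
```

```text
clock: 22.62
eef_pos: [547.6, -300.4, 9.6]
tcp_rot: [-3.141, 0.66, 1.556]
contact_force: [-0.2, 0.1, 0.3]
opening: 0.999
grasp_force: 0.0
clock: 23.62
eef_pos: [549.7, -172.0, 61.3]
tcp_rot: [3.141, 0.66, 1.556]
contact_force: [-0.6, -1.0, -0.3]
opening: 0.997
grasp_force: 0.0
rest
[([[196.19, 305.8], [213.31, 307.74]], [138, 57, 4129]), ([[214.56, 294.93], [238.44, 295.19]], [192, 39, 7080])]
[ 549.66651654 -172.00864463   61.3191717 ] [3.14139176 0.66011939 1.55644407]
[211.42625287 320.66775972]
[([[195.81, 320.71], [213.56, 321.67]], [143, 50, 4372]), ([[212.94, 320.35], [237.19, 320.47]], [195, 38, 6710])]
30 axis [204.18 317.16] ptr [214.5  317.11]
32 axis [203.91 318.93] ptr [214.27 318.88]
34 axis [203.63 320.7 ] ptr [214.02 320.66]
36 axis [203.35 322.5 ] ptr [213.78 322.45]
[([[317.69, 272.62], [334.44, 277.19]], [135, 51, 497]), ([[307.44, 276.8], [313.81, 273.19]], [52, 48, 1120])]
[([[285.19, 255.15], [289.94, 255.23]], [39, 17, 480]), ([[308.81, 281.5], [314.19, 278.4]], [44, 53, 1087])]
```

Ring centre is at row 321.2 and the pointer tip at row 320.35, so the pointer is about 1 mm low (roughly 33 against 34 mm). I'll regrip and push about 3.5 mm more.

```bash
python3 -m creep '[{"x":-20,"y":-0.5,"z":15.5,"rx":0,"ry":0,"rz":0,"hand":85},{"x":-30,"y":-0.5,"z":23.2,"rx":0,"ry":0,"rz":0,"hand":85},{"x":-20,"y":0,"z":15.5,"rx":0,"ry":0,"rz":0,"hand":85},{"x":0,"y":0,"z":20,"rx":0,"ry":0,"rz":0,"hand":85},{"x":0,"y":0,"z":20,"rx":0,"ry":0,"rz":0,"hand":85},{"x":0,"y":0,"z":13,"rx":0,"ry":0,"rz":0,"hand":85},{"x":0,"y":0,"z":7,"rx":0,"ry":0,"rz":0,"hand":85},{"x":0,"y":0,"z":4,"rx":0,"ry":0,"rz":0,"hand":85},{"x":0,"y":0,"z":0,"rx":0,"ry":0,"rz":0,"hand":60},{"x":0,"y":0,"z":0,"rx":0,"ry":0,"rz":0,"hand":45},{"x":0,"y":0,"z":0,"rx":0,"ry":0,"rz":0,"hand":20},{"x":0,"y":0,"z":0,"rx":0,"ry":0,"rz":0,"hand":20},{"x":0,"y":0,"z":0,"rx":0,"ry":0,"rz":0,"hand":20},{"x":0,"y":0,"z":0,"rx":0,"ry":0,"rz":0,"hand":20},{"x":0,"y":0,"z":0,"rx":0,"ry":0,"rz":0,"hand":20}]' 80
```

```text
clock: 25.6
eef_pos: [547.5, -299.4, 11.1]
tcp_rot: [3.14, 0.66, 1.556]
contact_force: [0.4, 5.0, 5.9]
opening: 0.454
grasp_force: 80.8
```

```bash
python3 -m creep '[{"x":-1.4,"y":0,"z":1.1,"rx":0,"ry":0,"rz":0,"hand":20},{"x":-1.4,"y":0,"z":1.1,"rx":0,"ry":0,"rz":0,"hand":20},{"x":0,"y":0,"z":0,"rx":0,"ry":0,"rz":0,"hand":20},{"x":0,"y":0,"z":0,"rx":0,"ry":0,"rz":0,"hand":20},{"x":0,"y":0,"z":0,"rx":0,"ry":0,"rz":0,"hand":20},{"x":0,"y":0,"z":0,"rx":0,"ry":0,"rz":0,"hand":50},{"x":0,"y":0,"z":0,"rx":0,"ry":0,"rz":0,"hand":70},{"x":0,"y":0,"z":0,"rx":0,"ry":0,"rz":0,"hand":85},{"x":0,"y":0,"z":0,"rx":0,"ry":0,"rz":0,"hand":85},{"x":0,"y":0,"z":0,"rx":0,"ry":0,"rz":0,"hand":85}]' 80
python3 -m creep '[{"x":0,"y":0,"z":-15,"rx":0,"ry":0,"rz":0,"hand":85},{"x":0,"y":0,"z":-25,"rx":0,"ry":0,"rz":0,"hand":85},{"x":0,"y":0,"z":-25,"rx":0,"ry":0,"rz":0,"hand":85},{"x":20,"y":0,"z":-15.5,"rx":0,"ry":0,"rz":0,"hand":85},{"x":30,"y":0,"z":-23.2,"rx":0,"ry":0,"rz":0,"hand":85},{"x":20,"y":0,"z":-15.5,"rx":0,"ry":0,"rz":0,"hand":85},{"x":0,"y":0,"z":0,"rx":0,"ry":0,"rz":0,"hand":85},{"x":0,"y":0,"z":0,"rx":0,"ry":0,"rz":0,"hand":85}]'
python3 - <<'E'
from gauge import *
for i in range(2):
    c=get_calibration("wrist");w=grab_frame("wrist");r=ends(w,c,i==0)
    dr=r[0][0][:,1].mean()-r[1][0][0,1];print("ptr below line mm",dr/0.89)
T=get_calibration("top");im=grab_frame("top")
m=cv2.inRange(cv2.cvtColor(im,cv2.COLOR_RGB2HSV),(0,150,100),(8,255,255))
p=proj(T,[700,76,130]).astype(int);k=np.argwhere(m[p[1]-12:p[1]+13,p[0]-12:p[0]+13]);print("bottle nozzle top px",k.mean(0)[::-1]+p-12 if len(k) else None,p,sense()["clock"])
E
```

```text
clock: 26.85
eef_pos: [546.6, -303.4, 10.3]
tcp_rot: [-3.141, 0.66, 1.556]
contact_force: [0.1, -0.5, -0.6]
opening: 0.997
grasp_force: 0.0
clock: 27.85
eef_pos: [548.6, -175.0, 62.1]
tcp_rot: [3.141, 0.66, 1.556]
contact_force: [-0.4, -0.6, -0.3]
opening: 1.0
grasp_force: 0.0
[([[196.19, 319.42], [213.81, 320.35]], [142, 54, 4530]), ([[213.56, 319.75], [238.44, 319.75]], [200, 35, 6686])]
ptr below line mm 0.15304198297057606
ptr below line mm 0.22137791112414928
bottle nozzle top px [154.01449275 160.95652174] [152 159] 28.0
```

```bash
python3 -c "
from rig import *
print(sign_off())"
```

```text
the job is handed in; nothing more can be done
None
```

The job is handed in at about 28 s: the bottle was set upright in the steel tray, and the wedge holds the plate with the pointer about 0.2 mm below the yellow line by my wrist-camera measurement, with the gripper backed clear.

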